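Seat the vial carousel on its splined drive shaft

ROBOT

A 6-joint arm with a two-finger parallel gripper is mounted at the origin on the work surface. World frame = base frame: x ahead of the robot, y to its left, z up, the work surface at z = 0. Lengths are in m, angles in rad, forces in N, time in s.
With the tool pointing down it reaches from about 0.3 to 0.775 m from the base axis. Payload 14.6 kg.
Tool frame: the origin (TCP) lies on the centre line of the jaws, within the pads' length; the fingertips stand 17 mm ahead of it and the grasp point (between the pads) lies 2 mm behind it (tip_reach is the distance from the TCP to the fingertips, in m); z points along the fingers, y is the line along which they close (so a half turn about z gives the same grasp; the last joint's range is limited). The gripper opens to 94 mm and grips with 3 to 60 N. Pads are 16 mm wide; open, the fingers measure 119 mm over their backs; the gripper's body (75 mm by 177 mm) begins 78 mm behind the grasp point.
Start: joints at [-1.211, 0.3, 1.521, -0, 1.321, -0.067], TCP at [0.228, -0.501, 0.222] pointing down, gripper open.
Joint ranges: [-3.03, 3.03], [-0.79, 2.21], [0.23, 2.52], [-1.04, 4.18], [0, 3.07], [-2.55, 2.55]. Speed limits (rad/s): [2.22, 2.22, 2.57, 3.14, 3.14, 3.14].

INTERFACE

Orientations are given as a unit quaternion [x, y, z, w].
In Python, from plant import move_pose, line_to, move_j, grip, wait, inverse_kinematics, sense, capture, get_calibration, IKError, close_job, tip_reach gives the robot as it stands. Calls block until the motion is done:
- move_pose(position, orientation): joint-space move of the TCP to a pose.
- line_to(position, ori=None, rate=0.15, f_stop=None): straight line of the TCP; ori=None keeps the orientation; rate is the mean speed in m/s. With f_stop (N) it stops when the force on the tool has changed by that much, and returns True; else False.
- move_j(angles): joint-space move.
- grip(opening): finger opening in m; the grip force is fixed at half the most; returns when the fingers have stopped.
- wait(seconds).
- inverse_kinematics(position, orientation): joint angles nearest the present ones, or None.
- sense(): the state.
- capture(name): name is "scene" or "top"; returns the picture (420x560x3 uint8, blue, green, red); there is no depth.
- get_calibration(name): a dict with "vfov" (degrees; the focal length in pixels is half the picture's height over the tangent of half this angle, whatever the lens; pixels are square), "cx", "cy" (the principal point, pixels), "dist" ([k1, k2, p1, p2, k3] as OpenCV has them; the pictures are not rectified), "T" (4x4, takes a point from camera to world coordinates). Camera axes: x right, y down, z forward; pixel columns grow to the right and rows downward; lengths in m; the calibration is good to about 2 mm. A picture is of the moment at which its call begins. get_calibration takes no time and is no camera call.
A pose or a line that the arm cannot do raises IKError and nothing moves.
- close_job(): hands the job in; it is judged then, once.
The state is a dict: "time": time; "joint_pos": joint angles; "joint_velocities": joint speeds; "joint_efforts": joint torques, N m; "tcp_pos": TCP position; "tool_rot": TCP orientation; "ft_force": force on the tool from outside, world axes, zero at the start; "torque": the same for the moment, N m; "gripper_width": finger opening in m; "grip_force": force on a finger pad.
Only numpy, scipy, OpenCV 4.12 (cv2) and the standard library are available. Lean on these libraries where they do the work, as an engineer would, in place of code of your own. Each camera call takes 0.05 s, during which the arm holds its last target. There are 200 camera calls.

TASK

Pick up the empty vial carousel by its hub and fit it onto the upright splined shaft of the drive unit: lower it over the shaft's nose, rock it to and fro about the vertical with a light push until the teeth mesh, and push it fully home, lying level on the shaft's flange. Then let go. Leave the beaker and the jar standing where they are.

Things in the scene. Friction and masses are not known exactly. Their poses are not given: they have to be found in the camera images.
- carousel_center (a point): Vial carousel, loose, flat on the bench: grey disc 150 mm across, 10 mm thick, twelve dark empty pockets flush in its top; in the middle an aluminium hub tube, 50 mm outside diameter, rising to 60 mm above the disc's underside. 0.35 to 0.6 kg. Grip the hub's outside near its top, at any yaw. This point: on the hub's axis, 30 mm above the underside. z: the axis, up.
- bore (a point): Centre of the carousel's underside, on the hub's axis, 30 mm below the point above. The hub is open right through, bore 37 mm wide. In its lowest 25 mm six equal straight teeth, 60 degrees apart, 6.5 mm wide, stand inwards and leave a clear circle 27 mm wide. x points through the middle of one of these teeth, z up the axis.
- seat (a point): Drive unit: fixed white box, 160 x 160 mm, 60 mm high, an upright steel shaft amid its top, which rises through a flange 80 mm across, 6 mm thick. This point: on the shaft's axis, on the flange's top face, 66 mm above the bench, where the hub's underside must lie. Axes: those of the box; they do NOT tell how the shaft's teeth stand. A stiff gearbox holds the shaft (yields at 0.5 N m harmlessly).
- nose (a point): Tip of the shaft, 48 mm above the seat. Up from the seat: six equal teeth, 60 degrees apart, 6.5 mm wide, 34 mm across tips, to 30 mm; round nose 24 mm across, 30 to 40 mm; taper to 10 mm across at the tip. The nose centres the bore; unmeshed, the hub rests on the tooth ends, 30 mm up. Teeth mesh within 4 degrees of the matching yaw, at most 30 degrees of turn away; then it slides down freely.
- beaker: Small glass beaker, 50 mm across and 70 mm high, standing between the carousel and the drive unit; origin at the centre of its underside. To be left alone.
- jar: White jar with a red cap, 60 mm across and 100 mm high, standing beyond the beaker; origin at the centre of its underside. To be left alone.

How it is judged:
At the end, for the whole second after the job is handed in: The carousel is released and at rest on the drive shaft with its teeth meshed: its axis within 4 mm of the shaft's axis, right way up and level within 0.05 rad, and its underside within 3 mm of the flange (centre point 26 to 33 mm above the seat) (horizontal distance between carousel_center and seat below 0.004 m and z of carousel_center in the frame of seat between 0.026 and 0.033 m and angle between carousel_center's own z axis and vertical below 0.05 rad and linear speed of carousel below 0.02 m/s); the robot touches nothing.
It fails at once if The beaker or the jar is moved by more than 25 mm or tipped over (distance of any of beaker, jar from where it was at the start of the episode above 0.025 m or angle between any of beaker, jar's own z axis and vertical above 0.5 rad).
It also fails if it takes over 72 s, if anything falls off the work surface, if the arm or the gripper's body presses on something with over 40 N, if the wrist force passes 120 N, or if a joint passes its speed limit or range.

## Working session

There is one attempt and no reset: what is moved stays moved. The work goes in short steps, each a Python script; the robot and the scene stay as the last script left them, time stands still between calls to the robot, and variables do not carry over. Pictures are saved under pics/ and viewed, at most 10 in all, crops included, and the job is handed in when it is done.

```bash
ls; mkdir -p pics; python3 - <<'E'
from plant import *
import cv2
for n in("scene","top"):
    cv2.imwrite(f"pics/{n}0.png",capture(n)); c=get_calibration(n); print(n,c)
s=sense();print({k:s[k] for k in("time","tcp_pos","tool_rot","ft_force","gripper_width")})
E
```

```text
pics
scene {'vfov': 55.38091825943782, 'cx': 290.8729131316403, 'cy': 211.18266952416406, 'dist': array([-0.03756136,  0.        ,  0.        ,  0.        ,  0.        ]), 'T': array([[ 0.74343345,  0.42644327, -0.51522116,  0.97495761],
       [ 0.66878454, -0.46729631,  0.57823992, -0.43063623],
       [ 0.00582558, -0.77445484, -0.63260237,  0.57524129],
       [ 0.        ,  0.        ,  0.        ,  1.        ]])}
top {'vfov': 44.7178081299844, 'cx': 278.62489870829796, 'cy': 200.20390857070362, 'dist': array([0.0655107, 0.       , 0.       , 0.       , 0.       ]), 'T': array([[-0.00164951, -0.99503893,  0.09947266,  0.45971263],
       [-0.99998208,  0.00221369,  0.00556163, -0.01713625],
       [-0.00575424, -0.0994617 , -0.99502475,  1.23123619],
       [ 0.        ,  0.        ,  0.        ,  1.        ]])}
{'time': 0.1, 'tcp_pos': array([ 0.22759237, -0.50047863,  0.22194841]), 'tool_rot': array([ 9.77321341e-01,  2.11761065e-01, -5.73673427e-05, -4.95283205e-04]), 'ft_force': array([-0.12145503,  0.68227141,  0.03609156]), 'gripper_width': 0.09403904734010567}
```

View pics/top0.png

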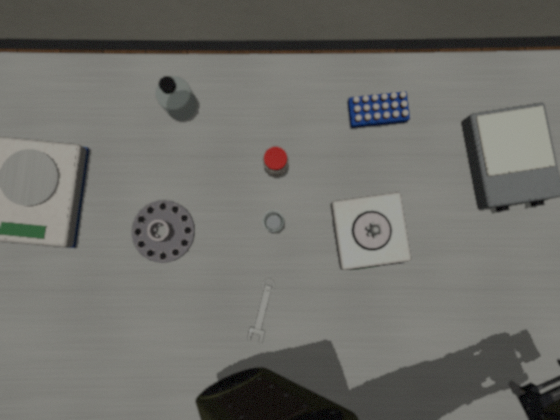

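View pics/scene0.png

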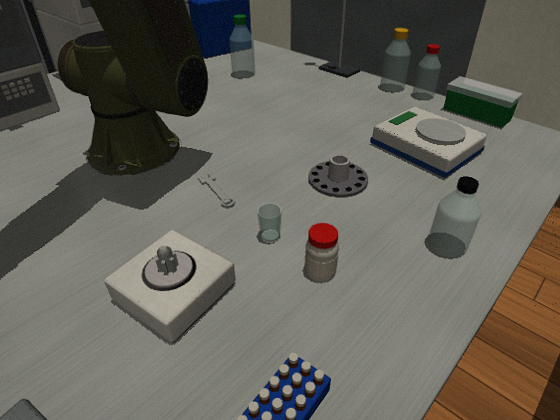

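The top view shows the carousel disc at about (163,231), the beaker at (274,222), the jar cap at (276,160) and the flange at (372,230). I'll enlarge the carousel and drive unit to refine these.

```bash
python3 - <<'E'
import cv2,numpy as np
t=cv2.imread("pics/top0.png")
a=cv2.resize(t[190:270,123:203],None,fx=5,fy=5,interpolation=cv2.INTER_CUBIC)
b=cv2.resize(t[190:270,330:410],None,fx=5,fy=5,interpolation=cv2.INTER_CUBIC)
cv2.imwrite("pics/crop1.png",cv2.convertScaleAbs(np.hstack([a,b]),alpha=1.5))
E
cat > h.py <<'E'
from plant import *
import cv2,numpy as np
def K(n):
    c=get_calibration(n);f=210/np.tan(np.radians(c["vfov"])/2)
    return np.array([[f,0,c["cx"]],[0,f,c["cy"]],[0,0,1]]),c["dist"],c["T"]
def px2w(n,uv,z):
    k,d,T=K(n);p=cv2.undistortPoints(np.array([[uv]],float),k,d)[0,0]
    r=T[:3,:3]@[*p,1];o=T[:3,3];return o+r*(z-o[2])/r[2]
def w2px(n,P):
    k,d,T=K(n);Ti=np.linalg.inv(T)
    return cv2.projectPoints(np.atleast_2d(np.array(P,float)),cv2.Rodrigues(Ti[:3,:3])[0],Ti[:3,3],k,d)[0][:,0]
def circ(c,r,z,n=60):
    a=np.linspace(0,2*np.pi,n,endpoint=False);return np.c_[c[0]+r*np.cos(a),c[1]+r*np.sin(a),np.full(n,z)]
E
python3 - <<'E'
from h import *
for n,l in (("top",[("disc",(163,231),.01),("hub",(158,230),.06),("flange",(372,230),.066),("beaker",(274,222),.07),("jar",(276,159),.1)]),("scene",[("disc",(338,178),.01),("hub",(339.5,159),.06),("flange",(169,268.5),.066),("beaker",(270,209),.07),("jar",(323,233),.1)])):
    for m,uv,z in l: print(n,m,px2w(n,uv,z).round(4))
E
```

```text
top disc [0.5086 0.2655 0.01  ]
top hub [0.5089 0.2653 0.06  ]
top flange [ 0.5077 -0.2227  0.066 ]
top beaker [ 0.526 -0.     0.07 ]
top jar [ 0.6657 -0.0051  0.1   ]
scene disc [0.5139 0.2623 0.01  ]
scene hub [0.5086 0.2689 0.06  ]
scene flange [ 0.5098 -0.2214  0.066 ]
scene beaker [0.5279 0.0081 0.07  ]
scene jar [ 0.6703 -0.0033  0.1   ]
```

View pics/crop1.png

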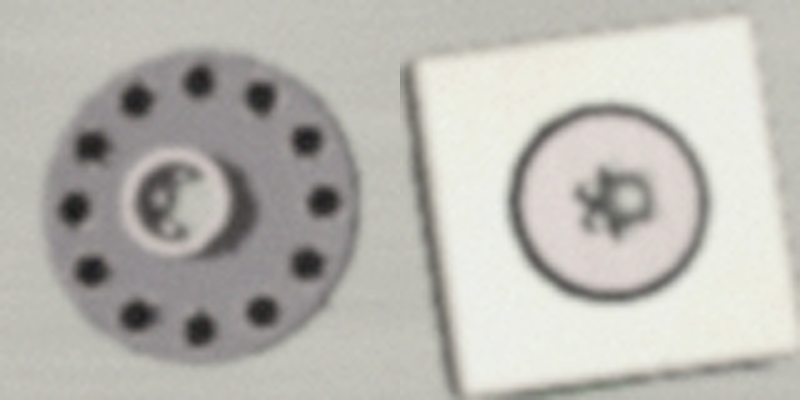

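The disc centre is at (163.0,230.9) and the flange centre at (371.4,230.0). That puts the carousel at about (0.509,0.265) and the seat at about (0.5085,-0.222). I'll grip twice, 90° apart, to centre the hub on the tool axis.

```bash
cat >> h.py <<'E'
def q(psi): return np.array([np.cos(psi/2),np.sin(psi/2),0,0])
def st(m=""):
    s=sense();print(m,"t",round(s["time"],2),"p",s["tcp_pos"].round(4),"F",s["ft_force"].round(1),"M",s["torque"].round(2),"w",round(s["gripper_width"],4),"gf",round(s["grip_force"],1),"j6",round(s["joint_pos"][5],2));return s
E
python3 - <<'E'
from h import *
C=[.509,.265]
for p in(-np.pi/2,0,np.pi/2):
    for x in (C,[.5085,-.222]):
        j=inverse_kinematics([*x,.2],q(p));print(p,None if j is None else np.round(j,2))
move_pose([*C,.2],q(0));st()
line_to([*C,.046]);st()
grip(.03);st("grip1")
E
```

```text
-1.5707963267948966 None
-1.5707963267948966 None
0 [ 0.42  0.37  1.48 -0.    1.29  1.99]
0 [-0.48  0.33  1.54 -0.    1.28  1.09]
1.5707963267948966 [ 0.42  0.37  1.48 -0.    1.29  0.42]
1.5707963267948966 [-0.48  0.33  1.54 -0.    1.28 -0.48]
 t 2.97 p [0.5093 0.2645 0.2   ] F [ 0.2 -0.6 -0.3] M [ 0.04  0.02 -0.01] w 0.0939 gf 0.0 j6 1.99
 t 4.14 p [0.5095 0.2652 0.0469] F [-0.3  0.2  0.7] M [ 0.04 -0.03  0.09] w 0.0943 gf 0.0 j6 1.99
grip1 t 4.89 p [0.509  0.2651 0.046 ] F [-0.3  1.9  0. ] M [ 0.3   0.06 -0.03] w 0.0502 gf 30.0 j6 1.99
```

```bash
python3 - <<'E'
from h import *
C=[.509,.265]
grip(.075); line_to([*C,.046],q(np.pi/2),rate=.05); 
st(); grip(.03); st("grip2")
line_to([*C,.2]); st("lift")
line_to([.5085,-.222,.2],rate=.2); wait(.3); st("over")
line_to([.5085,-.222,.172],rate=.1); wait(.3)
t=capture("top");s=capture("scene")
k=cv2.resize(s[200:320,90:250],None,fx=5,fy=5,interpolation=cv2.INTER_CUBIC)
cv2.imwrite("pics/over_s.png",cv2.convertScaleAbs(k,alpha=1.4))
cv2.imwrite("pics/over_t.png",t)
print(w2px("scene",[[.5085,-.222,.066],[.5085,-.222,.114],[.5085,-.222,.126]]))
st()
E
```

```text
t 7.2 p [0.509 0.265 0.046] F [ 0.8 -0.3  0.9] M [-0.01  0.   -0.  ] w 0.075 gf 0.0 j6 0.42
grip2 t 7.72 p [0.509 0.265 0.046] F [-0.   0.2 -1.1] M [-0.04 -0.12 -0.02] w 0.0493 gf 30.0 j6 0.42
lift t 8.9 p [0.5086 0.2648 0.1989] F [-0.2 -0.1 -4.6] M [-0.08 -0.05 -0.06] w 0.0491 gf 30.0 j6 0.42
over t 11.78 p [ 0.5085 -0.2219  0.2   ] F [ 0.2 -0.1 -4. ] M [ 0.01 -0.05 -0.  ] w 0.0495 gf 30.0 j6 -0.48
[[168.26798959 268.32353461]
 [162.72005382 248.29627009]
 [161.25570367 242.99300216]]
 t 12.62 p [ 0.5086 -0.222   0.1722] F [-0.9  0.1 -3.7] M [-0.02 -0.02  0.02] w 0.0492 gf 30.0 j6 -0.48
```

View pics/over_s.png

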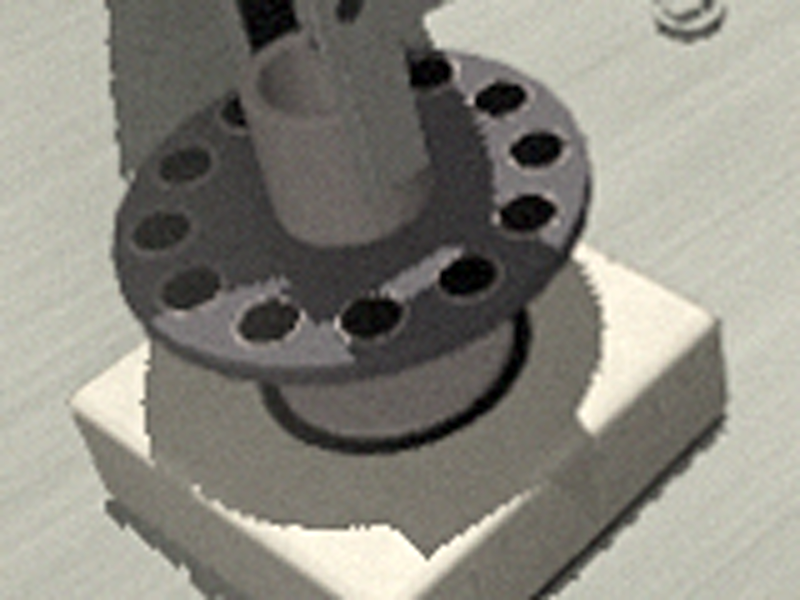

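The carousel hangs level in the grip, directly over the flange. Next I'll lower it until it makes contact.

```bash
python3 - <<'E'
from h import *
print(line_to([.5085,-.222,.136],rate=.03,f_stop=6)); wait(.2); st()
E
```

```text
True
 t 13.74 p [ 0.5084 -0.222   0.1419] F [-0.7  0.7  6.1] M [ 0.07  0.05 -0.02] w 0.0489 gf 30.0 j6 -0.48
```

It stopped at z = 0.142, which is exactly tooth-end height, so it's centred. Now I'll rock it under light pressure.

```bash
python3 - <<'E'
from h import *
s=sense(); z0=.1417; z=z0-.0003; done=False
angs=list(range(3,37,3))+list(range(33,-37,-3))
for a in angs:
    s=sense()
    Fz=s["ft_force"][2]; z+= -.0003 if Fz<3 else (.0003 if Fz>14 else 0); z=max(z,z0-.004)
    line_to([.5085,-.222,z],q(np.pi/2+np.radians(a)),rate=.05,f_stop=25)
    s=sense(); print(a,round(s["time"],1),"z",s["tcp_pos"][2].round(4),"cmd",round(z,4),"F",s["ft_force"].round(1),"Mz",s["torque"][2].round(2))
    if s["tcp_pos"][2]<z0-.0022 or s["time"]>40: break
st()
E
```

```text
3 14.0 z 0.1419 cmd 0.1414 F [-0.5  0.4  2.7] Mz 0.06
6 14.2 z 0.1418 cmd 0.1411 F [0.5 0.3 6.6] Mz 0.05
9 14.5 z 0.1418 cmd 0.1411 F [0.2 1.3 5.5] Mz 0.01
12 14.7 z 0.1418 cmd 0.1411 F [-0.5  0.7  6.2] Mz 0.02
15 15.0 z 0.1417 cmd 0.1411 F [0.3 1.4 4.8] Mz 0.01
18 15.2 z 0.1415 cmd 0.1411 F [2.  1.1 5.6] Mz 0.01
21 15.5 z 0.1412 cmd 0.1411 F [2.5 1.1 3.3] Mz 0.03
24 15.7 z 0.1402 cmd 0.1411 F [-0.4  1.4 -4.5] Mz 0.02
27 16.0 z 0.1402 cmd 0.1408 F [ 0.1  0.1 -4.5] Mz 0.04
30 16.2 z 0.1402 cmd 0.1405 F [-4.2 -0.8 -4. ] Mz -0.1
33 16.5 z 0.1401 cmd 0.1402 F [-6.2  0.5 -2.1] Mz -0.33
36 16.7 z 0.14 cmd 0.1399 F [-7.6  1.9  0.6] Mz -0.38
33 17.0 z 0.1395 cmd 0.1396 F [-5.6 -0.2 -2.6] Mz -0.17
30 17.2 z 0.1392 cmd 0.1393 F [-2.7 -0.1 -3.7] Mz -0.03
 t 17.24 p [ 0.5085 -0.222   0.1392] F [-2.7 -0.1 -3.7] M [-0.1   0.61 -0.03] w 0.0491 gf 30.0 j6 -1.0
```

It meshed at about 24–30°: the hub dropped and torque builds beyond that. I'll centre the yaw at 26° and push it home.

```bash
python3 - <<'E'
from h import *
Q=q(np.pi/2+np.radians(26))
line_to([.5085,-.222,.1385],Q,rate=.03,f_stop=15);st()
print(line_to([.5085,-.222,.109],Q,rate=.03,f_stop=12));wait(.2);st()
E
```

```text
t 17.49 p [ 0.5084 -0.222   0.1385] F [-4.3 -0.3 -2.3] M [-0.11  0.83  0.08] w 0.0486 gf 30.0 j6 -0.93
True
 t 18.53 p [ 0.5079 -0.2219  0.1119] F [-2.2  1.6  6.7] M [0.26 0.33 0.03] w 0.0494 gf 30.0 j6 -0.93
```

The hub is at flange height (TCP 0.112), so I'll release, retreat and check.

```bash
python3 - <<'E'
from h import *
grip(.08);wait(.2);st();p=sense()["tcp_pos"]
line_to([.5085,-.222,.25]);move_pose([.35,-.4,.3],q(np.pi/2));st()
t=capture("top");s=capture("scene");C=(.508,-.222)
out=[]
for n,im,y,x in(("top",t,170,320),("scene",s,200,100)):
    for r,z in((.075,.076),(.025,.126)):
        cv2.polylines(im,[np.round(w2px(n,circ(C,r,z))*16).astype(np.int32)],True,(0,255,0),1,shift=4)
    out.append(cv2.resize(im[y:y+130,x:x+130],None,fx=3,fy=3,interpolation=cv2.INTER_CUBIC))
cv2.imwrite("pics/end.png",np.hstack(out))
E
```

```text
t 19.4 p [ 0.5069 -0.2217  0.1106] F [-0.  -0.1  0.1] M [-0.03 -0.06  0.02] w 0.0802 gf 0.0 j6 -0.93
 t 21.44 p [ 0.3506 -0.3994  0.2995] F [ 0.1  0.1 -0. ] M [-0.04 -0.16  0.04] w 0.08 gf 0.0 j6 -0.92
```

View pics/end.png

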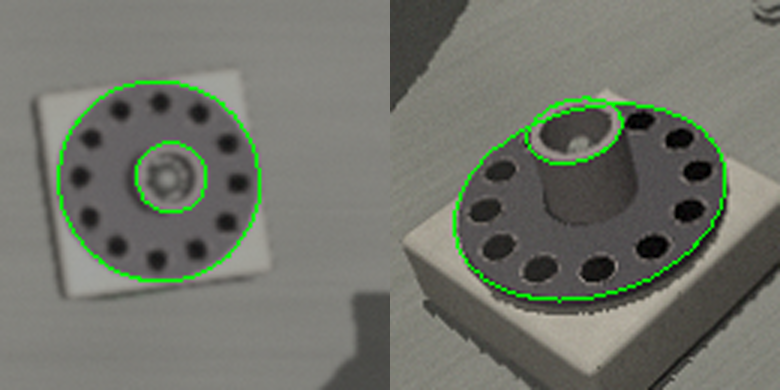

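In both views the disc and hub rims match the outlines predicted for the seated pose, at top-view crop (160,180) and scene crop (590,200). The carousel is level and fully home, so I'll hand it in.

```bash
python3 -c "
from plant import *
print(close_job())"
```

```text
the job is handed in; nothing more can be done
None
```

The carousel is meshed on the drive shaft, pushed home and lying level on the flange by the final pictures and the height reading; it is released and the job is handed in at about 21 s, with no contact with the beaker or the jar, though no verdict came back.

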